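# Turn the signal flag to green

### The arm

A 6-joint arm with a two-finger parallel gripper is mounted at the origin on a cart in front of the work surface, level with it; the furniture and walls round the work are solid. World frame = base frame: x ahead of the robot, y to its left, z up, the work surface at z = 0. Lengths are in m, angles in rad, forces in N, time in s.
With the tool pointing down it reaches from about 0.275 to 0.75 m from the base axis. Payload 10.2 kg.
Tool frame: the origin (TCP) lies at the very end of the fingers, on their centre line; the grasp point (between the pads) lies bot.grasp_offset behind it (bot.grasp_offset is the distance from the TCP to the grasp point, in m); z points along the fingers, y is the line along which they close (so a half turn about z gives the same grasp; the last joint's range is limited). The gripper opens to 88 mm and grips with 3 to 60 N. Pads are 18 mm wide; open, the fingers measure 123 mm over their backs; the gripper's body (75 mm by 187 mm) begins 45 mm behind the grasp point.
Start: joints at [-1.362, 0.313, 1.498, -0, 1.331, -0.223], TCP at [0.22, -0.477, 0.239] pointing down, gripper open.
Joint ranges: [-2.94, 2.94], [-0.97, 2.17], [0.19, 2.56], [-1.23, 4.37], [0.02, 3.11], [-2.88, 2.88]. Speed limits (rad/s): [2.39, 2.39, 3.01, 3.14, 3.14, 3.14].

### API

Orientations are given as a unit quaternion [x, y, z, w].
In Python, from plant import bot gives the robot as it stands.
- The arm moves only by the tool send_rows, never from a script. Its argument "moves" is a list of rows, each a list of 4 numbers: the shift along the world's x, y, z in units of 0.025 m (1.0 is 0.025 m), then the turn about the world's z in units of 0.1 rad (1.0 is 0.1 rad). In form: [[dx, dy, dz, roll], ...]. A call has exactly 8 rows; each row shifts and turns the commanded pose from where the row before left it; what a row does not reach is not made up. A row lasts 1/10 s, in which the tool goes at most 50 mm and 8.59 degrees, less where a joint would pass 70% of its speed; a pose out of reach is approached as far as the arm can. A call with a number of a shift or a turn outside -1 to 1 is refused whole. A call with a gripper value outside its range is refused whole. "claw" is the closure, from 0 (fully open) to 1 (shut), set as the call begins (left out, the last holds). The fingers move at their own pace and stop on an object; "squeeze" is the grip in N (left out, the last holds). Time passes only in rows, so rows that do not move let the fingers close, or fill a call up. It gives the time, the measured TCP pose, the force, the opening and the grip force at its end, in the units of the state.
- bot.get_state(): the state, without advancing time (a new reading comes with each control period).
- bot.grab_frame(name): name is "scene" or "top"; returns a dict with "image" (384x512x3 uint8, blue, green, red), "intrinsics" (3x3 intrinsics, pixels), "k1" (the pictures are not rectified: a ray, as slopes to the right and down, at radius r is drawn at 1 + k1 r^2 times it, then the intrinsics apply), "rvec" (rotation vector, rad) and "tvec" (3), from world to camera coordinates, as OpenCV has them. Camera axes: x right, y down, z forward; pixel columns grow to the right and rows downward; lengths in m; the calibration is good to about 2 mm. A picture is of the moment at which its call begins. There is no depth.
- bot.finish_job(): hands the job in; it is judged then, once.
The state is a dict: "clock": time; "joint_positions": joint angles; "joint_vel": joint speeds; "joint_efforts": joint torques, N m; "tcp_pos": TCP position; "eef_rot": TCP orientation; "contact_force": force on the tool from outside, world axes, zero at the start; "ft_torque": the same for the moment, N m; "width": finger opening in m; "gripper_force": force on a finger pad.
Only numpy, scipy, OpenCV 4.12 (cv2) and the standard library are available. Lean on these libraries where they do the work, as an engineer would, in place of code of your own. Each camera call takes 0.05 s, during which the arm holds its last target. There are 200 camera calls.

### The job

The binding machine is free again: turn the flag on the blue-based stand right over its hinge so that it lies flat on the far rest with its green face up. Do it only by pushing with the fingertips, on its small yellow-tipped lever and on the flag itself; grip and lift nothing, and do not shove the stand out of its place. Leave the flag on the black base and everything else on the counter as it is.

Things in the scene. Friction and masses are not known exactly. Their poses are not given: they have to be found in the camera images.
- blue_stand: loose signal-flag stand, blue base plate 200 x 100 x 12 mm, 1.2 kg. Origin: centre of the underside; z up. Hinge axle along y, 62 mm above the origin, between cheeks at y = +-41 mm (5 mm thick, 74 mm high). Rests at x = +-72 mm, 59 mm high; x points from the near rest to the far one, where the turned-over flag lies.
- blue_lever_ball (a point): centre of the 14 mm yellow ball on the finger lever of the blue stand: 8 mm rod fixed to the flag's axle outside the cheek, at y = -64 mm of the stand, ball 42 mm from the axle. Lever points up while the flag lies on the near (-x) rest, level to +x when the flag is upright, straight down (ball 13 mm clear of the counter) when it is turned over.
- blue_flag_edge (a point): middle of the free edge of the flag on the blue stand: plate 70 mm wide along the hinge, 6 mm thick, reaching 95 mm from the axle; point at mid thickness. One face red with a white bar, the other green with a white disc.
- blue_flag (a joint): flag angle on the blue stand: 0 = level on the near (-x) rest, red face up; pi/2 = upright; pi = turned over, level on the far (+x) rest, green face up; stops at 0 and pi. Stiff hinge, stays where it is left (friction 0.05 N m, weight at most 0.025 N m): about 2 N at the ball turns it.
- black_stand: loose signal-flag stand, black base plate 200 x 100 x 12 mm, 1.2 kg. Origin: centre of the underside; z up. Hinge axle along y, 62 mm above the origin, between cheeks at y = +-41 mm (5 mm thick, 74 mm high). Rests at x = +-72 mm, 59 mm high; x points from the near rest to the far one, where the turned-over flag lies.
- black_lever_ball (a point): centre of the 14 mm yellow ball on the finger lever of the black stand: 8 mm rod fixed to the flag's axle outside the cheek, at y = -64 mm of the stand, ball 42 mm from the axle. Lever points up while the flag lies on the near (-x) rest, level to +x when the flag is upright, straight down (ball 13 mm clear of the counter) when it is turned over.
- black_flag_edge (a point): middle of the free edge of the flag on the black stand: plate 70 mm wide along the hinge, 6 mm thick, reaching 95 mm from the axle; point at mid thickness. One face red with a white bar, the other green with a white disc.
- black_flag (a joint): flag angle on the black stand: 0 = level on the near (-x) rest, red face up; pi/2 = upright; pi = turned over, level on the far (+x) rest, green face up; stops at 0 and pi. Stiff hinge, stays where it is left (friction 0.05 N m, weight at most 0.025 N m): about 2 N at the ball turns it.
- staple_box_a: small pale cardboard box of staples, 41 x 74 x 27 mm; origin at the centre of its underside. A bystander.
- marker_black: black capped marker lying down, 125 mm long, 16 mm thick; origin at the centre of its underside. A bystander.
- eraser: white eraser in a grey sleeve, 23 x 52 x 13 mm; origin at the centre of its underside. A bystander.
- rubber_stamp: wooden rubber stamp standing upright, 28 x 58 mm, 73 mm tall; origin at the centre of its underside. A bystander.
- ink_pad: flat dark blue ink pad tin, 66 x 98 x 16 mm; origin at the centre of its underside. A bystander.
- tape_dispenser: dark desk tape dispenser, 36 x 167 mm, 78 mm tall; origin at the centre of its underside. A bystander.
- tape_1: roll of tan tape lying flat, 104 mm across, 25 mm high; origin at the centre of its underside. A bystander.

How it is judged:
By the outcome, as a careful person would: the job done as asked, in the order asked, and still so for the second after the job is handed in, with the robot touching nothing.
It also fails if it takes over 38 s, if anything falls off the work surface, if the arm or the gripper's body presses on something with over 40 N, if the wrist force passes 120 N, or if a joint passes its speed limit or range.

## Working session

There is one attempt and no reset: what is moved stays moved. The work goes in short steps, Python scripts to look and compute and a tool call to move; the robot and the scene stay as the last step left them, time stands still between calls to the robot, and variables do not carry over. Pictures are saved under pics/ and viewed, at most 10 in all, crops included, and the job is handed in when it is done.

Besides the shell and the picture viewer there is one more tool, called after "Call:" as a command line: name --pt "numbers of a row" for each row, then --argument value for the rest. send_rows: Moves the arm, as the interface text tells. Shifts and turns lie within -1 to 1; 1 stands for 0.025 m of shift or 0.1 rad of turn. Its arguments: {"type":"object","properties":{"moves":{"type":"array","items":{"type":"array","items":{"type":"number"}}},"claw":{"type":"number"},"squeeze":{"type":"number"}},"required":["moves"]}

```bash
mkdir -p pics; ls; cat > h.py <<'E'
import numpy as np, cv2
from plant import bot
def grab(n,fn):
    f=bot.grab_frame(n); cv2.imwrite(fn,f["image"]); 
    np.savez('pics/cal_'+n+'.npz',K=f["intrinsics"],k1=f["k1"],r=f["rvec"],t=f["tvec"]); return f
def cal(n):
    c=np.load('pics/cal_'+n+'.npz'); return c['K'],float(c['k1']),cv2.Rodrigues(c['r'])[0],c['t'].ravel()
def proj(n,P):
    K,k,R,t=cal(n); d=np.array([k,0,0,0.]); return cv2.projectPoints(np.atleast_2d(P).astype(float),cv2.Rodrigues(R)[0],t,K,d)[0][:,0]
def back(n,uv,z):
    K,k,R,t=cal(n); p=cv2.undistortPoints(np.array(uv,float).reshape(-1,1,2),K,np.array([k,0,0,0.]))[:,0]
    d=np.c_[p,np.ones(len(p))]@R; C=-R.T@t; return C+d*((np.reshape(z,(-1,1))-C[2])/d[:,2:])
E
python3 - <<'E'
from h import *
for n in("scene","top"):
    f=grab(n,f'pics/{n}0.png'); K,k,R,t=cal(n); print(n,K[0,0],k,-R.T@t)
    cv2.imwrite(f'pics/{n}0b.png',cv2.resize(f["image"],(800,600),interpolation=cv2.INTER_CUBIC))
s=bot.get_state(); print(s)
E
```

```text
pics
scene 397.70501271052564 -0.02796699849867215 [-0.07415922  0.64026972  0.64348607]
top 396.3769062735907 -0.08405962089284623 [ 0.51097523 -0.10780193  1.12952105]
{'clock': 0.1, 'joint_positions': array([-1.36236053e+00,  3.13401193e-01,  1.49833194e+00,  1.27245322e-05,
        1.33100635e+00, -2.23374734e-01]), 'joint_vel': array([-0.00164361, -0.00171142, -0.00308894, -0.0003916 ,  0.00128806,
        0.00143391]), 'joint_efforts': array([ 2.81081295e-03, -4.02808285e+01, -2.52648157e+01,  6.95349625e-02,
        3.41481145e-02, -3.97148870e-05]), 'tcp_pos': array([ 0.21967985, -0.47659633,  0.23822562]), 'eef_rot': array([ 9.76783022e-01,  2.14230250e-01,  1.04622571e-05, -5.73353326e-04]), 'contact_force': array([ 0.23764085,  0.92527811, -0.31479955]), 'ft_torque': array([-0.01825563, -0.00676064, -0.02421698]), 'gripper_force': 0.0, 'width': 0.08789574972551013}
```

View pics/scene0b.png

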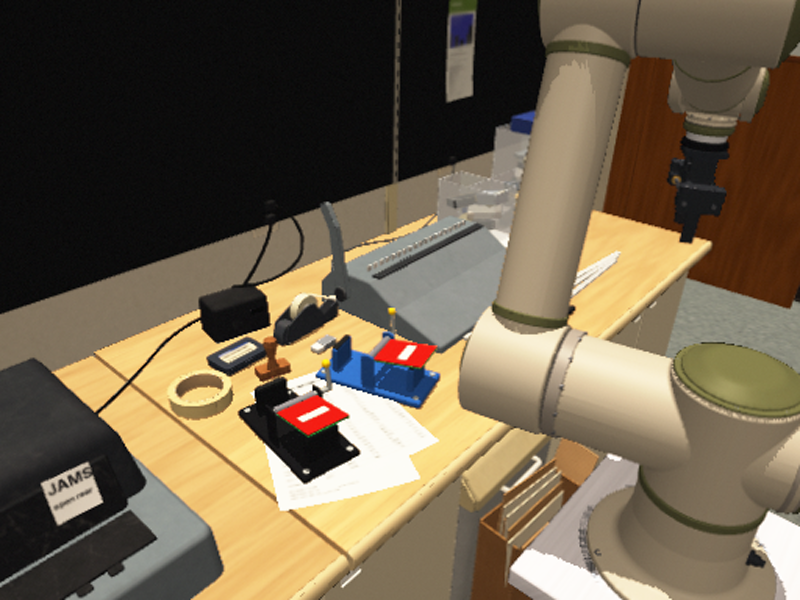

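View pics/top0b.png

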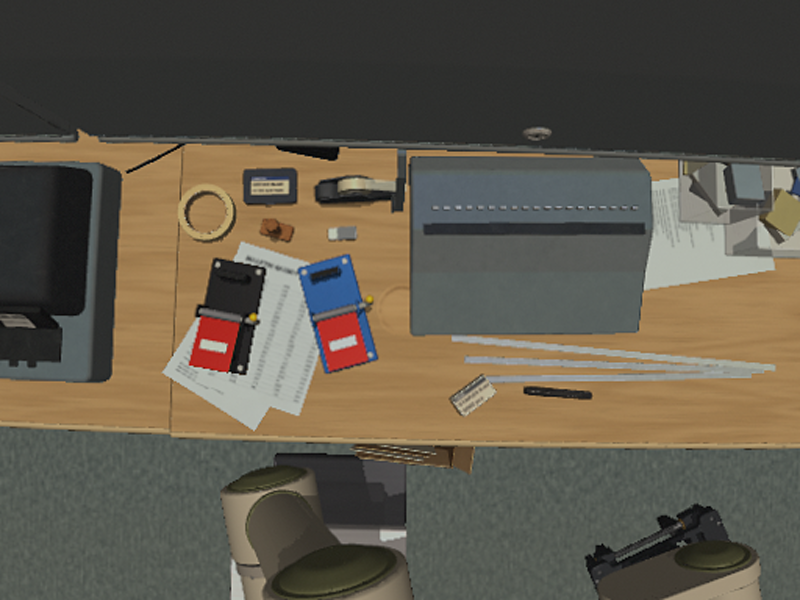

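The top view shows the blue stand around (338,313) with its red face up. The flag is on the near rest towards the robot, and the lever ball is at (369,299). Next I'll look at an enlarged crop for exact corner pixels.

```bash
python3 - <<'E'
from h import *
a=cv2.imread('pics/top0.png')[155:245,120:250]; cv2.imwrite('pics/topc.png',cv2.resize(a,None,fx=6,fy=6,interpolation=cv2.INTER_CUBIC))
print(bot.grasp_offset)
E
```

```text
0.0187
```

View pics/topc.png

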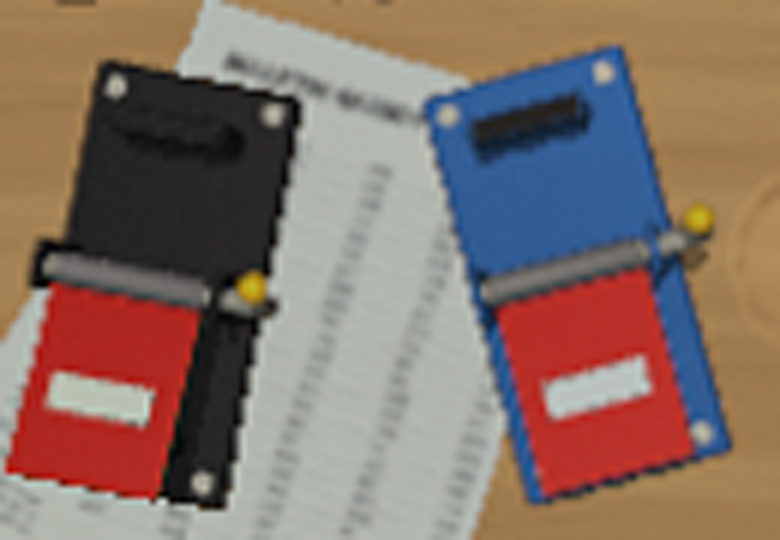

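```bash
cat > fit.py <<'E'
from h import *
from scipy.optimize import least_squares
def W(p,P): 
    c,s=np.cos(p[2]),np.sin(p[2]); P=np.array(P,float); return np.c_[p[0]+c*P[:,0]-s*P[:,1],p[1]+s*P[:,0]+c*P[:,1],P[:,2]]
def S(p,q):
    c,s=np.cos(p[2]),np.sin(p[2]); d=np.array(q[:2])-p[:2]; return np.array([c*d[0]+s*d[1],-s*d[0]+c*d[1]])
def fit(P,uv,p0=(.47,.05,.26)):
    r=least_squares(lambda p:(proj('top',W(p,P))-uv).ravel(),p0,loss='soft_l1',x_scale=.1); return r.x,r.fun.reshape(-1,2)
E
python3 - <<'E'
from fit import *
px=np.array([[425,100],[622,47],[731,448],[699,218],[540,495],[693,455]],float); uv=(px+.5)/6-.5+[120,155]
P=[[.1,.05,.012],[.1,-.05,.012],[-.1,-.05,.012],[0,-.064,.104],[-.095,.035,.063],[-.095,-.035,.063]]
p,r=fit(P,uv); print(p,r.round(2)); np.save('pose.npy',p)
print('ball',W(p,[[0,-.064,.104]]))
# binding machine left edge
print(back('top',np.array([[410,330],[411,160],[408,150]])*.64,[.03,.05,.15]))
E
```

```text
[ 0.54002462 -0.02149363  0.2866738 ] [[-1.34 -0.84]
 [-0.01 -1.05]
 [-0.05  0.55]
 [ 0.21  1.73]
 [ 0.45  0.  ]
 [ 0.2  -0.08]]
ball [[ 0.55812147 -0.08288178  0.104     ]]
[[ 0.51196031 -0.15480386  0.03      ]
 [ 0.81297532 -0.14856086  0.05      ]
 [ 0.8013316  -0.1395667   0.15      ]]
```

```bash
python3 - <<'E'
from fit import *
p=np.load('pose.npy')
a=cv2.imread('pics/scene0.png')[190:265,195:290]
q=W(p,[[.1,.05,.012],[.1,-.05,.012],[-.1,-.05,.012],[-.1,.05,.012],[0,-.064,.104],[-.095,.035,.063],[-.095,-.035,.063]])
uv=proj('scene',q); b=cv2.resize(a,None,fx=8,fy=8,interpolation=cv2.INTER_CUBIC)
for u in (uv-[195,190]+.5)*8-.5: cv2.circle(b,tuple(int(x) for x in u),4,(255,0,255),1)
cv2.imwrite('pics/sc1.png',b)
E
```

```text
(no output)
```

View pics/sc1.png

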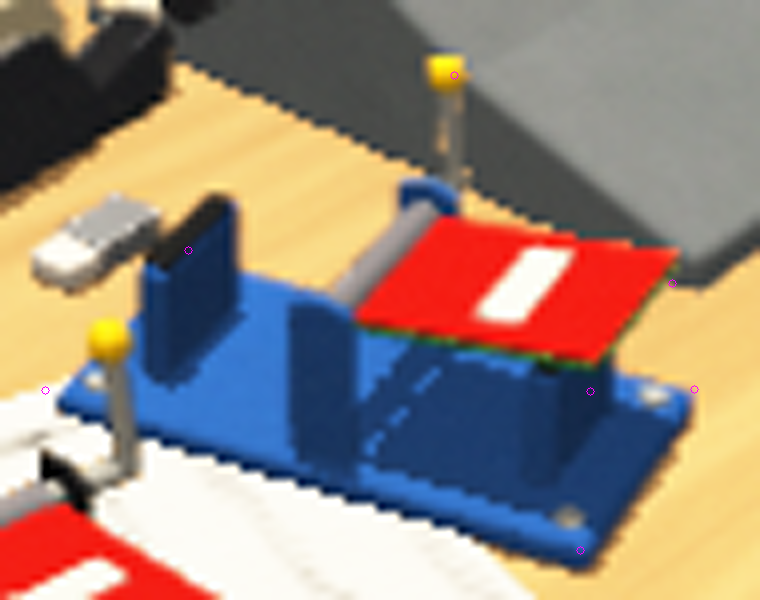

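```bash
cat >> fit.py <<'E'
def pts(th):
    c,s=np.cos(th),np.sin(th)
    B=[[.1,.05,.012],[.1,-.05,.012],[-.1,-.05,.012],[-.1,.05,.012],[.042*s,-.064,.062+.042*c]]
    return np.array(B+[[-.095*c-.003*-s*-1*-1,y,.062+.095*s+.003*c] for y in(.035,-.035)])
def jfit(ti,tpx,si,spx,p0,k=None):
    f=lambda q:np.r_[(proj('top',W(q,pts(q[3])[ti]))-tpx).ravel(),(proj('scene',W(q,pts(q[3])[si]))-spx).ravel()]
    r=least_squares(f,p0,loss='soft_l1',x_scale=.1); return r.x,r.fun.reshape(-1,2)
E
python3 - <<'E'
from fit import *
px=np.array([[425,100],[622,47],[731,448],[699,218],[540,495],[693,455]],float); uv=(px+.5)/6-.5+[120,155]
sp=(np.array([[60,403],[692,393],[590,553],[447,73],[597,360],[680,253]])+.5)/8-.5+[195,190]
q,r=jfit([0,1,2,4,5,6],uv,[0,2,3,4,5,6],sp,[.54,-.02,.28,.1]); print(q,r.round(1).tolist()); np.save('pose.npy',q)
b=W(q,pts(q[3]))[4]; print('ball',b)
st=bot.get_state(); print(st['tcp_pos'])
E
```

```text
[ 0.53839691 -0.02211933  0.29136041  0.11004459] [[-1.3, -0.1], [0.0, -0.5], [0.3, 1.0], [-0.1, 0.5], [0.3, 0.6], [0.4, 0.3], [-1.3, -1.4], [0.9, -0.4], [-0.4, -0.3], [-0.1, 0.2], [-0.2, -0.2], [-0.4, -0.1]]
ball [ 0.56119942 -0.08209701  0.10374595]
[ 0.21967985 -0.47659633  0.23822562]
```

Call:
send_rows --pt "0.77 0.96 -0.1 -0.09" --pt "0.77 0.96 -0.1 -0.09" --pt "0.77 0.96 -0.1 -0.09" --pt "0.77 0.96 -0.1 -0.09" --pt "0.77 0.96 -0.1 -0.09" --pt "0.77 0.96 -0.1 -0.09" --pt "0.77 0.96 -0.1 -0.09" --pt "0.77 0.96 -0.1 -0.09" --claw 1 --squeeze 10

```text
clock: 0.9
tcp_pos: [0.3743, -0.2836, 0.2184]
eef_rot: [0.984, 0.179, -0.0, -0.0]
contact_force: [1.0, 0.6, 0.4]
width: 0.0261
gripper_force: 0.0
```

Call:
send_rows --pt "0.77 0.96 -0.3 -0.09" --pt "0.77 0.96 -0.3 -0.09" --pt "0.77 0.96 -0.3 -0.09" --pt "0.77 0.96 -0.3 -0.09" --pt "0.77 0.96 -0.3 -0.09" --pt "0.77 0.96 -0.3 -0.09" --pt "0.5 0.8 -0.3 -0.09" --pt "0.3 0.8 -0.3 -0.09"

```text
clock: 1.7
tcp_pos: [0.5098, -0.0997, 0.158]
eef_rot: [0.99, 0.143, -0.0, -0.0]
contact_force: [-0.2, -0.7, -0.6]
width: 0.0002
gripper_force: 0.0
```

Call:
send_rows --pt "0 0 -0.65 0" --pt "0 0 -0.65 0" --pt "0 0 -0.65 0" --pt "0 0 -0.65 0" --pt "0.3 0.09 0 0" --pt "0.3 0.09 0 0" --pt "0.3 0.09 0 0" --pt "0.1 0.03 0 0"

```text
clock: 2.5
tcp_pos: [0.5354, -0.0931, 0.0945]
eef_rot: [0.99, 0.144, 0.001, 0.0]
contact_force: [-0.2, 0.1, 0.5]
width: 0.0006
gripper_force: 0.0
```

```bash
cat > look.py <<'E'
import sys
from fit import *
q=np.load('pose.npy'); n=sys.argv[1]; x0,y0,x1,y1,f=map(int,sys.argv[3:8])
a=grab(n,'pics/raw_'+sys.argv[2]+'.png')['image'][y0:y1,x0:x1]
cv2.imwrite('pics/'+sys.argv[2]+'.png',cv2.resize(a,None,fx=f,fy=f,interpolation=cv2.INTER_CUBIC))
s=bot.get_state(); print(s['clock'],s['tcp_pos'].round(4),'stand:',S(q,s['tcp_pos']).round(4),s['contact_force'].round(2))
E
python3 look.py scene a1 195 140 295 265 6
```

```text
2.55 [ 0.5352 -0.0931  0.0943] stand: [-0.0234 -0.0671] [ 0.04  0.21 -0.22]
```

View pics/a1.png

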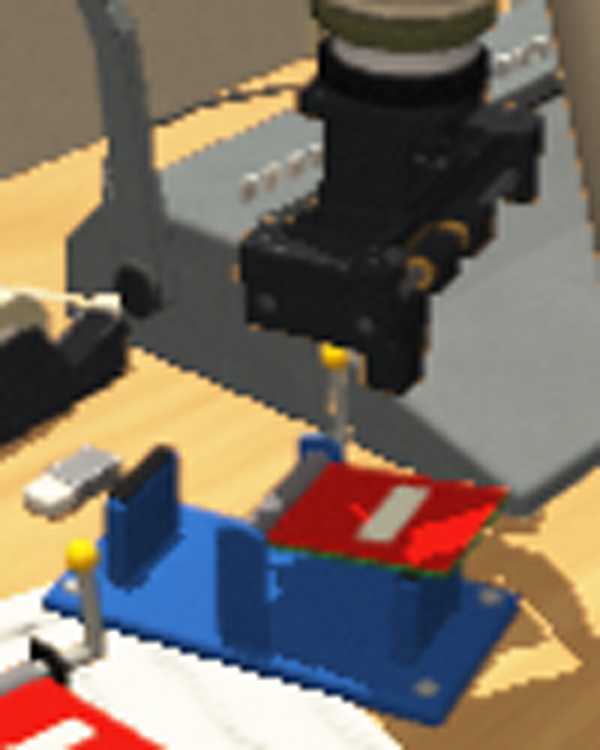

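Call:
send_rows --pt "0.15 0.045 0 0" --pt "0.15 0.045 0 0" --pt "0.15 0.045 0 0" --pt "0.1 0.03 0 0" --pt "0.1 0.03 0 0" --pt "0.1 0.03 0 0" --pt "0.1 0.03 0 0" --pt "0.1 0.03 0 0"

```text
clock: 3.35
tcp_pos: [0.5578, -0.0861, 0.0934]
eef_rot: [0.99, 0.143, -0.0, -0.0]
contact_force: [-2.9, -1.7, -1.6]
width: 0.0005
gripper_force: 1.1
```

Call:
send_rows --pt "0.12 0.036 0 0" --pt "0.12 0.036 0 0" --pt "0.12 0.036 0 0" --pt "0.12 0.036 0 0" --pt "0.12 0.036 0 0" --pt "0.12 0.036 0 0" --pt "0.12 0.036 0 0" --pt "0.12 0.036 0 0"

```text
clock: 4.15
tcp_pos: [0.582, -0.0788, 0.0936]
eef_rot: [0.99, 0.143, -0.0, -0.0]
contact_force: [-4.6, 0.8, -4.1]
width: 0.0004
gripper_force: 2.2
```

```bash
python3 look.py scene a2 195 140 295 265 6
```

```text
4.2 [ 0.5825 -0.0787  0.0937] stand: [ 0.0259 -0.0669] [-3.19  0.69 -2.97]
```

View pics/a2.png

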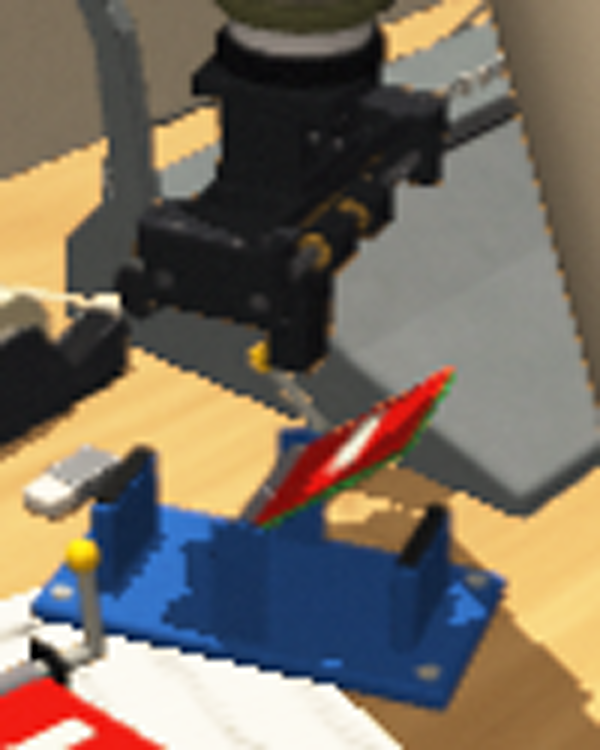

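Call:
send_rows --pt "-0.15 -0.045 0 0" --pt "0 0 0.5 0" --pt "0 0 0.4 0" --pt "0.35 0.1 0 0" --pt "0.34 0.1 0 0" --pt "0 0 -0.4 0" --pt "0 0 -0.2 0" --pt "0 0 -0.1 0"

```text
clock: 5.0
tcp_pos: [0.597, -0.0745, 0.0992]
eef_rot: [0.99, 0.143, 0.002, -0.0]
contact_force: [6.9, 5.7, 13.1]
width: 0.0007
gripper_force: 6.6
```

Call:
send_rows --pt "0 0 -0.1 0" --pt "0 0 -0.1 0" --pt "0 0 -0.1 0" --pt "0 0 -0.1 0" --pt "0 0 -0.1 0" --pt "0 0 -0.1 0" --pt "0 0 -0.1 0" --pt "0 0 -0.05 0"

```text
clock: 5.8
tcp_pos: [0.5946, -0.075, 0.0788]
eef_rot: [0.99, 0.143, -0.001, -0.001]
contact_force: [-0.3, -0.2, 0.4]
width: 0.0005
gripper_force: 0.6
```

```bash
python3 look.py scene a3 195 140 295 265 6; python3 look.py top b3 120 150 250 245 6; python3 - <<'E'
import cv2,numpy as np
a=cv2.imread('pics/a3.png');b=cv2.imread('pics/b3.png')
a=a[150:720]; b=cv2.resize(b,None,fx=.26,fy=.26) 
c=np.zeros((570,600,3),np.uint8); c[:]=a; c[:b.shape[0],:0]=0
cv2.imwrite('pics/a3v.png',c)
E
```

```text
5.85 [ 0.5946 -0.075   0.0787] stand: [ 0.0387 -0.0668] [-0.71  1.15  0.19]
5.9 [ 0.5947 -0.0751  0.079 ] stand: [ 0.0388 -0.0669] [-1.62 -0.98  0.56]
```

View pics/a3v.png

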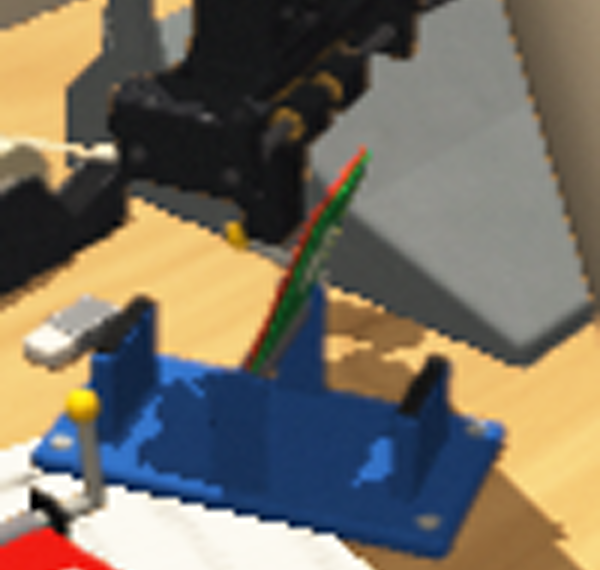

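Call:
send_rows --pt "0 0 0.95 0" --pt "0 0 0.95 0" --pt "0 0 0.95 0" --pt "0 0 0.95 0" --pt "0 0 0 0" --pt "-0.86 0.21 0 0" --pt "-0.86 0.21 0 0" --pt "-0.86 0.21 0 0"

```text
clock: 6.7
tcp_pos: [0.5296, -0.0591, 0.1734]
eef_rot: [0.99, 0.143, -0.001, -0.0]
contact_force: [-0.2, -0.3, 1.1]
width: 0.0004
gripper_force: 0.0
```

Call:
send_rows --pt "-0.86 0.21 0 0" --pt "-0.86 0.21 0 0" --pt "-0.86 0.21 0 0" --pt "0 0 0 0" --pt "0 0 -0.5 0" --pt "0 0 -0.5 0" --pt "0 0 -0.5 0" --pt "0 0 0 0"

```text
clock: 7.5
tcp_pos: [0.4661, -0.0436, 0.1355]
eef_rot: [0.99, 0.143, -0.002, -0.001]
contact_force: [-0.7, -0.2, -1.0]
width: 0.0005
gripper_force: 0.0
```

```bash
python3 look.py scene a4 195 140 295 265 6; python3 look.py top b4 160 140 290 240 6
```

```text
7.55 [ 0.4665 -0.0437  0.1366] stand: [-0.0751  0.    ] [ 0.2  -0.61  0.32]
7.6 [ 0.4668 -0.0438  0.1372] stand: [-0.0748 -0.0002] [ 0.99 -0.13  0.55]
```

View pics/a4.png

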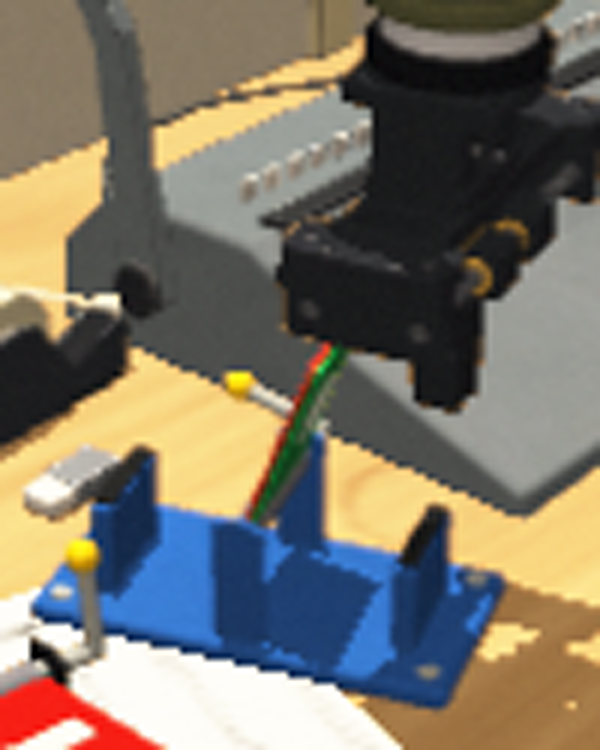

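Call:
send_rows --pt "0.3 0.09 -0.1 0" --pt "0.3 0.09 -0.1 0" --pt "0.3 0.09 0 0" --pt "0.3 0.09 0 0" --pt "0.25 0.075 0 0" --pt "0.25 0.075 0 0" --pt "0.25 0.075 0 0" --pt "0.25 0.075 0 0"

```text
clock: 8.4
tcp_pos: [0.5219, -0.027, 0.1325]
eef_rot: [0.99, 0.143, -0.0, -0.0]
contact_force: [-0.9, 0.2, 0.7]
width: 0.0001
gripper_force: 0.3
```

```bash
python3 - <<'E'
from fit import *
q=np.load('pose.npy')
f=lambda a:back('scene',(np.array(a)+.5)/6-.5+[195,140],.0125)[:,:2]
A=f([[427,687],[490,597]]); B=f([[428,672],[477,579]]);print(A,B,(B-A).round(4))
for M in(A,B): print([S(q,m).round(4) for m in M])
s=bot.get_state(); print(S(q,s['tcp_pos']).round(4),s['tcp_pos'][2],s['contact_force'].round(2))
E
```

```text
[[ 0.44354804 -0.01266365]
 [ 0.46577213 -0.08438398]] [[ 0.45014464 -0.02123846]
 [ 0.47926767 -0.0916199 ]] [[ 0.0066 -0.0086]
 [ 0.0135 -0.0072]]
[array([-0.0881,  0.0363]), array([-0.0874, -0.0388])]
[array([-0.0843,  0.0262]), array([-0.0766, -0.0496])]
[-0.0172  0.0001] 0.1324785554145511 [-0.94  0.16  0.74]
```

Call:
send_rows --pt "0.35 0.105 -0.03 0" --pt "0.35 0.105 -0.03 0" --pt "0.35 0.105 -0.03 0" --pt "0.35 0.105 -0.03 0" --pt "0.32 0.095 -0.11 0" --pt "0.32 0.095 -0.11 0" --pt "0.32 0.095 -0.11 0" --pt "0.26 0.08 -0.23 0"

```text
clock: 9.2
tcp_pos: [0.5878, -0.0073, 0.1154]
eef_rot: [0.99, 0.143, 0.0, 0.0]
contact_force: [-0.4, 0.9, 1.8]
width: 0.0005
gripper_force: 0.3
```

Call:
send_rows --pt "0.26 0.08 -0.23 0" --pt "0.26 0.08 -0.23 0" --pt "0.13 0.04 -0.27 0" --pt "0.13 0.04 -0.27 0" --pt "0.13 0.04 -0.27 0" --pt "0.04 0.01 -0.23 0" --pt "0.04 0.01 -0.2 0" --pt "0 0 0 0"

```text
clock: 10.0
tcp_pos: [0.6114, 0.0, 0.0722]
eef_rot: [0.99, 0.143, -0.001, -0.0]
contact_force: [0.2, -0.3, 1.1]
width: 0.0001
gripper_force: 0.0
```

```bash
python3 look.py scene a5 195 140 295 265 6
```

```text
10.05 [ 0.6116 -0.      0.0727] stand: [0.0765 0.0001] [-0.24  0.4  -0.13]
```

View pics/a5.png

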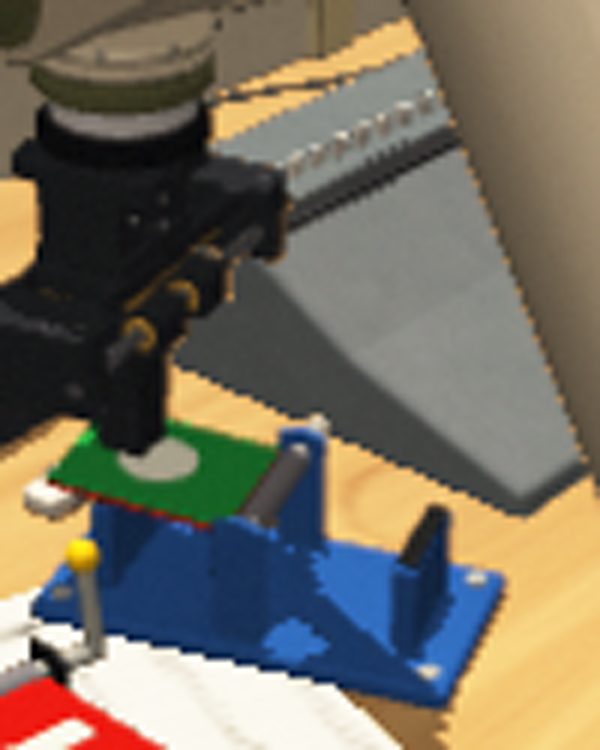

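Call:
send_rows --pt "0 0 -0.08 0" --pt "0 0 -0.06 0" --pt "0 0 -0.06 0" --pt "0 0 -0.06 0" --pt "0 0 -0.06 0" --pt "0 0 -0.04 0" --pt "0 0 -0.04 0" --pt "0 0 0 0"

```text
clock: 10.85
tcp_pos: [0.6119, -0.0, 0.065]
eef_rot: [0.99, 0.144, 0.0, 0.0]
contact_force: [-8.0, 0.3, 17.2]
width: 0.0009
gripper_force: 8.5
```

Call:
send_rows --pt "0 0 0.4 0" --pt "0 0 0.8 0" --pt "0 0 0.8 0" --pt "0 0 0.8 0" --pt "-0.5 -0.5 0.5 0" --pt "-0.9 -0.5 0 0" --pt "-0.9 -0.5 0 0" --pt "-0.9 -0.5 0 0"

```text
clock: 11.65
tcp_pos: [0.5307, -0.0504, 0.1456]
eef_rot: [0.99, 0.143, 0.0, 0.0]
contact_force: [0.6, -0.1, -0.8]
width: 0.0005
gripper_force: 0.0
```

Call:
send_rows --pt "-0.9 -0.5 0 0" --pt "-0.9 -0.5 0 0" --pt "-0.9 -0.5 0 0" --pt "-0.9 -0.5 0 0" --pt "0 0 0 0" --pt "0 0 0 0" --pt "0 0 0 0" --pt "0 0 0 0"

```text
clock: 12.45
tcp_pos: [0.4422, -0.0997, 0.1454]
eef_rot: [0.99, 0.144, 0.0, -0.0]
contact_force: [0.0, 0.6, -0.0]
width: 0.0005
gripper_force: 0.0
```

```bash
python3 look.py top b6 165 150 265 245 8;python3 look.py scene a6 195 190 295 265 6; python3 - <<'E'
import cv2,numpy as np
a=cv2.imread('pics/raw_a6.png')[185:260,195:280]; b=cv2.imread('pics/raw_b6.png')[155:230,180:250]
f=lambda x:cv2.resize(x,None,fx=5,fy=5,interpolation=cv2.INTER_CUBIC)
cv2.imwrite('pics/ab6.png',np.hstack([f(a),f(b)]))
from h import bot; print(bot.get_state()['joint_positions'].round(2))
E
```

```text
12.5 [ 0.4422 -0.0997  0.1454] stand: [-0.1145 -0.0466] [ 0.1  -0.14 -0.64]
12.55 [ 0.442  -0.0997  0.1454] stand: [-0.1146 -0.0466] [-0.14  0.22 -0.02]
[-0.48  0.26  1.83  0.    1.05  0.8 ]
```

View pics/ab6.png

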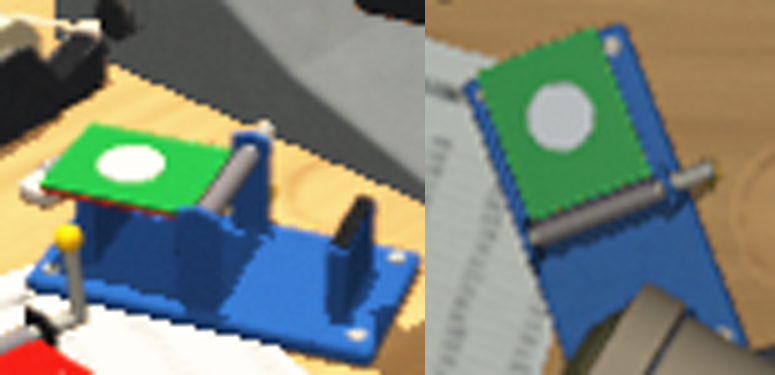

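The flag now lies green face up on the far rest, but the stand has slipped and yawed a little. I'll measure by how much.

```bash
cat > cmp.py <<'E'
from fit import *
s=.0376; T=np.array([[.1,.05,.012],[.1,-.05,.012],[.0878,-s,.0125]]); C=np.array([[-.0878,s,.0125],[-.0878,-s,.0125],[-.1,.05,.012],[-.1,-.05,.012]])
def run(t,sc):
    f=lambda p:np.r_[(proj('top',W(p,T))-t).ravel(),(proj('scene',W(p,C))-sc).ravel()]
    r=least_squares(f,[.54,-.02,.3],x_scale=.1); return r.x,r.fun.reshape(-1,2)
u=lambda a,k,o:(np.array(a,float)+.5)/k-.5+o
p0,r0=run(u([[425,100],[622,47],[604,72]],6,[120,155]),u([[569,517],[655,395],[590,553],[692,393]],8,[195,190]))
p1,r1=run(u([[40,85],[200,25],[187,45]],5,[180,155]),u([[357,335],[397,257],[370,357],[418,255]],5,[195,185]))
E
python3 - <<'E'
from cmp import *
print(p0,p1,p1-p0);print(r0.round(1).tolist(),r1.round(1).tolist())
# flag height from scene: edge corner image->where, given p1
for y,px in((.035,(40,188)),(.035,(52,75))): pass
for th in(3.14,3.0,2.9):
    P=[[-.095*np.cos(th),y,.062+.095*np.sin(th)+.003] for y in(.035,-.035)]
    print(th,((proj('scene',W(p1,P))-[195,185]+.5)*5-.5).round(0).tolist(),((proj('top',W(p1,P))-[180,155]+.5)*5-.5).round(0).tolist())
E
```

```text
[ 0.53846353 -0.02279913  0.28977908] [ 0.5457113  -0.02224667  0.38483725] [0.00724777 0.00055246 0.09505817]
[[-1.0, -0.2], [0.3, -0.5], [0.2, 0.6], [-0.1, 0.0], [-0.1, 0.3], [-0.3, -0.4], [1.0, -0.5]] [[-1.0, -0.5], [0.1, -0.8], [0.1, 0.7], [-0.3, 0.1], [-0.0, 0.4], [0.1, -0.4], [1.2, -0.5]]
3.14 [[37.0, 181.0], [91.0, 119.0]] [[50.0, 72.0], [172.0, 26.0]]
3.0 [[38.0, 161.0], [92.0, 100.0]] [[47.0, 71.0], [170.0, 25.0]]
2.9 [[40.0, 147.0], [94.0, 86.0]] [[46.0, 72.0], [170.0, 26.0]]
```

Call:
send_rows --pt "0.4 0.075 0 1" --pt "0.4 0.075 0 1" --pt "0.4 0.075 0 1" --pt "0.4 0.075 0 1" --pt "0.4 0.075 0 1" --pt "0.4 0.075 0 1" --pt "0.4 0.075 0 1" --pt "0.4 0.075 0 1"

```text
clock: 13.35
tcp_pos: [0.5223, -0.0846, 0.1453]
eef_rot: [0.854, 0.519, -0.0, -0.0]
contact_force: [0.1, 0.1, -0.4]
width: 0.0008
gripper_force: 0.0
```

Call:
send_rows --pt "0.41 0.075 0 1" --pt "0.41 0.075 0 1" --pt "0.41 0.075 0 1" --pt "0.41 0.075 0 1" --pt "0.41 0.075 0 1" --pt "0.41 0.075 0 1" --pt "0.41 0.075 0 1" --pt "0.41 0.075 0 1"

```text
clock: 14.15
tcp_pos: [0.6043, -0.0696, 0.1452]
eef_rot: [0.585, 0.811, -0.0, -0.0]
contact_force: [0.5, 0.4, 0.1]
width: 0.0003
gripper_force: 0.0
```

Call:
send_rows --pt "0 0 -0.6 0" --pt "0 0 -0.6 0" --pt "0 0 -0.6 0" --pt "0 0 -0.6 0" --pt "0 0 -0.6 0" --pt "0 0 -0.6 0" --pt "0 0 -0.4 0" --pt "0 0 -0.28 0"

```text
clock: 14.95
tcp_pos: [0.6036, -0.0699, 0.0374]
eef_rot: [0.587, 0.81, -0.0, -0.0]
contact_force: [0.6, 0.6, 0.3]
width: 0.0005
gripper_force: 0.0
```

Call:
send_rows --pt "-0.1 -0.04 0 0" --pt "-0.1 -0.04 0 0" --pt "-0.1 -0.04 0 0" --pt "-0.1 -0.04 0 0" --pt "-0.07 -0.03 0 0" --pt "-0.07 -0.03 0 0" --pt "0 0 0 0" --pt "0 0 0 0"

```text
clock: 15.75
tcp_pos: [0.5906, -0.0755, 0.0388]
eef_rot: [0.587, 0.81, 0.0, 0.0]
contact_force: [3.1, 1.9, 0.8]
width: 0.0006
gripper_force: 1.8
```

Call:
send_rows --pt "-0.05 -0.018 0 0" --pt "-0.05 -0.018 0 0" --pt "-0.05 -0.018 0 0" --pt "-0.05 -0.018 0 0" --pt "-0.05 -0.018 0 0" --pt "-0.05 -0.018 0 0" --pt "-0.05 -0.018 0 0" --pt "0 0 0 0"

```text
clock: 16.55
tcp_pos: [0.5821, -0.0787, 0.0388]
eef_rot: [0.587, 0.81, 0.0, 0.001]
contact_force: [4.8, 1.3, 0.9]
width: 0.0009
gripper_force: 2.6
```

```bash
cat > scr.py <<'E'
import sys
from cmp import *
def screws(im,guess):
    out=[]
    for g in guess:   # small bright spot: centroid of greyness against blue (R+G high)
        x,y=np.round(g).astype(int); w=im[y-6:y+7,x-6:x+7].astype(float); m=np.clip(w[...,2]-95,0,None)*(w[...,0]<255); 
        yy,xx=np.mgrid[-6:7,-6:7]; m=m*np.exp(-((xx-g[0]+x)**2+(yy-g[1]+y)**2)/12.5); out.append([x+(m*xx).sum()/m.sum(),y+(m*yy).sum()/m.sum()])
    return np.array(out)
def meas(im,p):
    g=proj('scene',W(p,C[:2]))
    for _ in range(6): g=screws(im,g)
    return g,back('scene',g,.0125)[:,:2]
if __name__=='__main__':
    def show(im,p,n):
        g,m=meas(im,p); d=m[0]-m[1]; yaw=np.arctan2(d[1],d[0])-np.pi/2; c=m.mean(0)+.0878*np.array([np.cos(yaw),np.sin(yaw)]); print(n,g.round(1).tolist(),'sep',np.hypot(*d).round(4),'centre',c.round(4),'yaw',yaw.round(3))
    show(cv2.imread('pics/scene0.png'),p0,'orig'); show(cv2.imread('pics/raw_a6.png'),p1,'a6')
    f=grab('scene','pics/raw_now.png')['image']
    for k in(0,.35,.7,1): show(f,p1+(p0-p1)*k,k)
E
python3 scr.py
```

```text
orig [[270.4, 262.5], [278.3, 234.1]] sep 0.1303 centre [ 0.5209 -0.0074] yaw 0.515
a6 [[266.1, 251.8], [275.8, 231.1]] sep 0.102 centre [ 0.5503 -0.0314] yaw 0.424
0 [[272.0, 259.4], [277.3, 229.4]] sep 0.1405 centre [ 0.5292 -0.0176] yaw 0.575
0.35 [[270.6, 261.1], [279.7, 230.7]] sep 0.1425 centre [ 0.5271 -0.0187] yaw 0.502
0.7 [[269.9, 261.6], [282.6, 233.8]] sep 0.1318 centre [ 0.5225 -0.0209] yaw 0.414
1 [[265.7, 263.4], [283.8, 236.6]] sep 0.1311 centre [ 0.5223 -0.0195] yaw 0.302
```

```bash
cat > scr.py <<'E'
from cmp import *
ref=cv2.imread('pics/scene0.png'); a6=cv2.imread('pics/raw_a6.png')
up=lambda i:cv2.resize(i,None,fx=8,fy=8,interpolation=cv2.INTER_CUBIC)[...,2]  # red: screws bright on blue
def patch(im,c,h): x,y=((np.array(c)+.5)*8-.5).round().astype(int); h*=8; return up(im)[y-h:y+h+1,x-h:x+h+1],np.array([x,y])
def match(t,tc,im,h=3,s=6):
    T_,x0=patch(t,tc,h); A,x1=patch(im,tc,h+s); r=cv2.matchTemplate(A,T_,cv2.TM_CCOEFF_NORMED); _,v,_,l=cv2.minMaxLoc(r)
    return np.array(tc)+(np.array(l)-s*8)/8,round(v,2)
def est(uv):
    m=back('scene',uv,.0125)[:,:2]; d=m[0]-m[1]; y=np.arctan2(d[1],d[0])-np.pi/2; return np.r_[m.mean(0)+.0878*np.array([np.cos(y),np.sin(y)]),y],np.hypot(*d)
S6=u([[357,335],[397,257]],5,[195,185]); S0=u([[569,517],[655,395]],8,[195,190])
if __name__=='__main__':
    f=grab('scene','pics/raw_now.png')['image']
    print('orig',est(S0)); print('a6',est(S6))
    for n,t,s in(('from a6',a6,S6),('from orig',ref,S0)):
        M=[match(t,c,f) for c in s]; print(n,M,est(np.array([m[0] for m in M])))
    M=[match(a6,c,ref) for c in S6]; print('check a6->orig',M,S0,est(np.array([m[0] for m in M])))
E
python3 scr.py
```

```text
orig (array([ 0.53853456, -0.02296623,  0.29802315]), np.float64(0.07644084261013818))
a6 (array([ 0.54569611, -0.02239124,  0.39966918]), np.float64(0.07647453384232329))
from a6 [(array([265.875, 253.225]), 0.98), (array([276., 238.]), 0.96)] (array([ 0.54097296, -0.0243233 ,  0.31885657]), np.float64(0.0761088438723857))
from orig [(array([265.9375, 252.6875]), 0.96), (array([276.0625, 237.9375]), 0.97)] (array([ 0.54196253, -0.02629658,  0.30865951]), np.float64(0.07424542192027883))
check a6->orig [(array([265.625, 254.725]), 0.95), (array([276.5, 239. ]), 0.98)] [[265.6875 254.1875]
 [276.4375 238.9375]] (array([ 0.53754387, -0.02146287,  0.30411092]), np.float64(0.0784221647651142))
```

The pose is nearly restored: about 3 mm and 0.02 rad remain. One small nudge, then I'll retreat.

Call:
send_rows --pt "-0.05 -0.016 0 0" --pt "-0.05 -0.016 0 0" --pt "0 0 0 0" --pt "0.3 0.1 0 0" --pt "0.3 0.1 0 0" --pt "0 0 0.6 0" --pt "0 0 0.8 0" --pt "0 0 0.9 0"

```text
clock: 17.45
tcp_pos: [0.5938, -0.0744, 0.0972]
eef_rot: [0.587, 0.81, -0.0, -0.0]
contact_force: [0.4, -0.4, 0.2]
width: 0.0008
gripper_force: 0.0
```

Call:
send_rows --pt "0 0 0.9 0" --pt "0 0 0.9 0" --pt "0 0 0.9 0" --pt "0 0 0.9 0" --pt "-0.7 -0.7 0.5 0" --pt "-0.9 -0.8 0 0" --pt "-0.9 -0.8 0 0" --pt "-0.9 -0.8 0 0"

```text
clock: 18.25
tcp_pos: [0.5079, -0.1525, 0.1995]
eef_rot: [0.586, 0.81, -0.0, 0.0]
contact_force: [-0.4, 0.4, 0.9]
width: 0.0007
gripper_force: 0.0
```

Call:
send_rows --pt "-0.9 -0.8 0 0" --pt "-0.9 -0.8 0 0" --pt "-0.9 -0.8 0 0" --pt "-0.9 -0.8 0 0" --pt "0 0 0 0" --pt "0 0 0 0" --pt "0 0 0 0" --pt "0 0 0 0"

```text
clock: 19.05
tcp_pos: [0.4195, -0.2313, 0.1986]
eef_rot: [0.586, 0.81, 0.0, 0.0]
contact_force: [0.2, 0.1, -0.1]
width: 0.0006
gripper_force: 0.0
```

```bash
python3 scr.py; python3 - <<'E'
from h import *
f=grab('top','pics/raw_t.png')['image']; f2=cv2.imread('pics/raw_now.png')
def g(im):
    h=cv2.cvtColor(im,cv2.COLOR_BGR2HSV); m=((h[...,0]>45)&(h[...,0]<75)&(h[...,1]>120)&(h[...,2]>60)).astype(np.uint8)
    m=cv2.morphologyEx(m,cv2.MORPH_OPEN,np.ones((2,2))); c=max(cv2.findContours(m,0,2)[0],key=cv2.contourArea); return cv2.contourArea(c),cv2.boxPoints(cv2.minAreaRect(c)).round(1).tolist(),cv2.approxPolyDP(c,4,True)[:,0].tolist()
from fit import W
p=[.539,-.0235,.3]
P=[[x,y,.065] for x in(.095,.01) for y in(.035,-.035)]
for n,im in(('top',f),('scene',f2)): print(n,g(im)); print(proj(n,W(p,P)).round(1).tolist())
o=cv2.imread('pics/top0.png'); d=cv2.absdiff(o,f).max(2)[90:300]; n_,l,st,_=cv2.connectedComponentsWithStats((d>60).astype(np.uint8)); print([s[:5].tolist() for s in st[1:] if s[4]>15])
s=bot.get_state(); print(s['clock'],s['tcp_pos'],s['contact_force'])
E
```

```text
orig (array([ 0.53853456, -0.02296623,  0.29802315]), np.float64(0.07644084261013818))
a6 (array([ 0.54569611, -0.02239124,  0.39966918]), np.float64(0.07647453384232329))
from a6 [(array([266.   , 253.725]), 1.0), (array([276.625, 238.5  ]), 0.97)] (array([ 0.53924244, -0.02470485,  0.30154609]), np.float64(0.07644368487752096))
from orig [(array([266.0625, 253.0625]), 0.95), (array([276.5625, 238.4375]), 0.98)] (array([ 0.54048836, -0.02668457,  0.29234314]), np.float64(0.07395282847684148))
check a6->orig [(array([265.625, 254.725]), 0.95), (array([276.5, 239. ]), 0.98)] [[265.6875 254.1875]
 [276.4375 238.9375]] (array([ 0.53754387, -0.02146287,  0.30411092]), np.float64(0.0784221647651142))
top (741.5, [[194.0, 170.39999389648438], [218.3000030517578, 163.5], [227.0, 193.89999389648438], [202.6999969482422, 200.8000030517578]], [[218, 164], [195, 171], [203, 200], [226, 194]])
[[192.5, 169.4], [217.5, 162.5], [200.8, 199.8], [225.9, 192.8]]
scene (385.5, [[206.5, 221.89999389648438], [210.1999969482422, 207.3000030517578], [244.3000030517578, 215.8000030517578], [240.60000610351562, 230.39999389648438]], [[207, 221], [232, 227], [244, 216], [218, 210]])
[[204.5, 219.9], [217.0, 208.1], [232.6, 227.5], [244.0, 215.0]]
[[194, 73, 32, 37, 790], [203, 109, 34, 40, 890], [198, 113, 4, 9, 17], [233, 124, 81, 86, 1873], [310, 139, 7, 3, 17], [313, 144, 10, 6, 18], [287, 150, 21, 23, 36], [297, 152, 13, 10, 36], [341, 175, 13, 21, 61], [275, 180, 30, 16, 176], [297, 197, 9, 13, 56], [318, 196, 20, 10, 112], [333, 197, 21, 13, 149]]
19.15 [ 0.41933772 -0.23143735  0.19845689] [-0.99522607 -0.68719391 -0.29750014]
```

```bash
python3 -c "
from plant import bot
print(bot.finish_job())"
```

```text
the job is handed in; nothing more can be done
None
```

The blue stand's flag is turned over and lies flat on the far rest, green face up. The lever pushes shifted the stand about 7 mm and 5°, so I pushed it back through the lever to within about 2 to 4 mm and almost no turn. I touched nothing else, and the job was handed in at about 19 s with the arm clear.

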